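Switch the blue foil feeder over with the flat screwdriver

ROBOT

A 6-joint arm with a two-finger parallel gripper is mounted at the origin on the work surface. World frame = base frame: x ahead of the robot, y to its left, z up, the work surface at z = 0. Lengths are in m, angles in rad, forces in N, time in s.
With the tool pointing down it reaches from about 0.325 to 0.75 m from the base axis. Payload 7.6 kg.
Tool frame: the origin (TCP) lies at the very end of the fingers, on their centre line; the grasp point (between the pads) lies 19 mm behind it (r.tcp_to_grasp is the y of the grasp point in the tool frame, in m); y points along the fingers, z is the direction in which the jaws open and shut, and the axes are right-handed (so a half turn about y gives the same grasp; the last joint's range is limited). The gripper opens to 85 mm and grips with 20 to 120 N. Pads are 22 mm wide; open, the fingers measure 114 mm over their backs; the gripper's body (76 mm by 85 mm) begins 54 mm behind the grasp point. The pads swing forward as they close: fully open they stand 13 mm farther back than shut.
Start: joints at [1.174, 0.052, 1.401, -0, 1.689, -0.07], TCP at [0.169, 0.497, 0.231] pointing down, gripper open.
Joint ranges: [-2.9, 2.9], [-0.91, 2.17], [0.12, 2.37], [-1.06, 4.2], [0.26, 2.73], [-2.93, 2.93]. Speed limits (rad/s): [2.57, 2.57, 3.01, 3.14, 3.14, 3.14].

INTERFACE

Orientations are given as a rotation vector (axis times angle).
In Python, from station import r gives the robot as it stands.
- The arm moves only by the tool servo_tool, never from a script. Its argument "commands" is one flat list of numbers, 4 for each row, row after row: the shift along the tool's x, y, z in mm, then the turn about the tool's y in rad. A call has 1 to 8 rows; each row is the pose to reach, as a shift and turn from the pose commanded when the call began, along the tool's axes at that moment; what a row does not reach only later rows make up. A row lasts 1/8 s, in which the tool goes at most 62.5 mm and 10.7 degrees, less where a joint would pass 70% of its speed; a pose out of reach is approached as far as the arm can. A call with a gripper value outside its range is refused whole. "jaw" is the opening, from 0 (shut) to 1 (fully open), set as the call begins (left out, the last holds). The fingers move at their own pace and stop on an object; the grip force is fixed at half the most. Time passes only in rows, so rows that repeat a pose let the fingers close. It gives the time, the measured TCP pose, the force and the opening at its end, in the units of the state.
- r.sense(): the state, without advancing time (a new reading comes with each control period).
- r.grab_frame(name): name is "side" or "top" or "wrist"; returns (picture, depth): 420x560x3 uint8, red, green, blue; 420x560 float32, m along the optical axis (not along the pixel's ray), 0 where there is no reading.
- r.camera_model(name): a dict with "fovy" (degrees; the focal length in pixels is half the picture's height over the tangent of half this angle, whatever the lens; pixels are square), "cx", "cy" (the principal point, pixels), "dist" ([k1, k2, p1, p2, k3] as OpenCV has them; the pictures are not rectified), "R" (3x3) and "t" (3): a world point X has camera coordinates R X + t; the wrist camera has in their place "hand_eye" (4x4, takes a point from camera to tool coordinates, whose origin is the TCP and whose axes are the tool frame's). Camera axes: x right, y down, z forward; pixel columns grow to the right and rows downward; lengths in m; the calibration is good to about 2 mm. A picture is of the moment at which its call begins: read the wrist's pose just before it. camera_model takes no time and is no camera call.
- r.hand_in(): hands the job in, once; it reports no verdict.
The state is a dict: "time": time; "q": joint angles; "joint_vel": joint speeds; "tau": joint torques, N m; "tool_pos": TCP position; "ee_rot": TCP orientation; "force": force on the tool from outside, world axes, zero at the start; "ft_torque": the same for the moment, N m; "opening": opening from 0.0 (shut) to 1.0 (fully open).
Only numpy, scipy, OpenCV 4.12 (cv2) and the standard library are available. Lean on these libraries where they do the work, as an engineer would, in place of code of your own. Each camera call takes 0.05 s, during which the arm holds its last target. There are 200 camera calls.

TASK

Take the red-handled flat screwdriver out of the wooden tool block and, with its blade in the slot, turn the slotted selector of the blue foil feeder a quarter turn clockwise (seen from above), so that the slot lines up with the two white marks. Then stand the screwdriver back, upright and fully home, in the same hole of the block it came from and let go. Leave the green feeder's selector as it is.

Things in the scene. Friction and masses are not known exactly. Their poses are not given: they have to be found in the camera images.
- flat_driver_mid (a point): Red flat screwdriver, 110 g, upright, blade down in a fixed wooden block (75x190, 70 high; holes 34x18, 100 apart). Point: centre of the handle, 34 (x) by 24 (y) by 70 high. x: the blade's width; z up. Black guard 44x34, underside 41 below the point, rests on the block. Blade 24 wide, 5 thick (tip 3), tip 103 below the point. The other hole holds a yellow cross-tip driver, top 146 above the table.
- blue_slot (a point): Centre of the slot's floor in the blue feeder's selector, on its axis, 62 mm above the table. The slot runs along x: 34 long, 9 wide, 10 deep, mouth bevelled to 15; dark inside. z up; axes turn with the selector, an aluminium disc of 44 mm on a blue ring, on a fixed grey box 90 x 90 with a roll of blue foil beside it (top 64 mm). The blade has some 10 degrees of play: turn it that much farther.
- blue_selector (a joint): Turn of the blue feeder's selector in rad, growing clockwise seen from above. It starts between 0 and 0.1; at 1.57 the slot lines up with the two white marks on the box; there is a stop at 1.66. Even friction of about 0.05 N m; it stays where it is left.
- green_selector (a joint): Turn of the selector of a like feeder with a green roll and green ring, in the same sense; it starts between 0 and 0.1 and is to be left alone. The blue and green feeders may stand either way round, and so may the red and yellow drivers in the block.
Things that resemble listed ones, but are neither listed nor needed, are in the scene too. Of the things that look like the part that bears flat_driver_mid, the largest one is meant.

How it is judged:
By the outcome, as a careful person would: the job done as asked, in the order asked, and still so for the second after the job is handed in, with the robot touching nothing.
It also fails if it takes over 59 s, if anything falls off the work surface, if the arm or the gripper's body presses on something with over 40 N, if the wrist force passes 120 N, or if a joint passes its speed limit or range.

## Working session

There is one attempt and no reset: what is moved stays moved. The work goes in short steps, Python scripts to look and compute and a tool call to move; the robot and the scene stay as the last step left them, time stands still between calls to the robot, and variables do not carry over. Pictures are saved under pics/ and viewed, about 8 in all and at most 12, crops included, and the job is handed in when it is done.

Besides the shell and the picture viewer there is one more tool, called after "Request:" by a JSON object that holds its "name" and its "arguments". servo_tool: Moves the arm, as the interface text tells. Its arguments: {"type":"object","properties":{"commands":{"type":"array","items":{"type":"number"}},"jaw":{"type":"number"}},"required":["commands"]}

```bash
mkdir -p pics; ls; cat > h.py <<'E'
import numpy as np, cv2
from scipy.spatial.transform import Rotation as Ro
from station import r
def K(m):
    f=210/np.tan(np.radians(m["fovy"])/2); return np.array([[f,0,m["cx"]],[0,f,m["cy"]],[0,0,1.]])
def pose(name,s=None):
    m=r.camera_model(name)
    if "R" in m:
        R=np.array(m["R"]);return m,R.T,-R.T@np.array(m["t"])
    s=s or r.sense(); H=np.array(m["hand_eye"]);T=Ro.from_rotvec(s["ee_rot"]).as_matrix()
    return m,T@H[:3,:3],T@H[:3,3]+np.array(s["tool_pos"])
def rays(P,px):
    m,R,c=P; u=cv2.undistortPoints(np.array(px,float).reshape(-1,1,2),K(m),np.array(m["dist"],float)).reshape(-1,2)
    return np.c_[u,np.ones(len(u))]@R.T,c
def plane(P,px,z):
    d,c=rays(P,px); return c+d*((z-c[2])/d[:,2])[:,None]
def dep(P,px,D):
    d,c=rays(P,px); return c+d*np.array([D[int(v),int(u)] for u,v in px])[:,None]
def save(n,im): cv2.imwrite("pics/"+n,cv2.cvtColor(im,cv2.COLOR_RGB2BGR))
E
python3 - <<'E'
from h import *
s=r.sense();print(s)
ims=[]
for n in("top","side","wrist"):
    a,d=r.grab_frame(n);np.savez(n+"0.npz",a=a,d=d);ims.append(a); P=pose(n);print(n,P[2],P[1].round(2).tolist(),P[0]["fovy"])
save("top0.png",ims[0]); save("sw0.png",cv2.resize(np.hstack(ims[1:]),(800,300)))
E
```

```text
pics
{'time': 0.0, 'q': array([ 1.17369942e+00,  5.28528106e-02,  1.40175284e+00,  2.72577245e-05,
        1.68858565e+00, -7.02803168e-02]), 'joint_vel': array([0.00032635, 0.00017157, 0.00128722, 0.00189122, 0.0014398 ,
       0.00050814]), 'tau': array([-1.52798777e-03, -3.81675625e+01, -3.60178792e+01, -3.63331656e-04,
        6.47825291e-03, -9.11641877e-06]), 'tool_pos': array([0.16838383, 0.49694288, 0.23044983]), 'ee_rot': array([-1.55708952,  0.25683926, -0.25621398]), 'force': array([ 0.60176223,  0.27931974, -0.03447696]), 'ft_torque': array([ 0.01826513, -0.01170347,  0.01938278]), 'opening': 1.0028203785188181}
top [0.28361756 0.0756196  1.06971447] [[0.01, -0.98, 0.21], [-1.0, -0.01, 0.01], [-0.0, -0.21, -0.98]] 54.0009477228771
side [0.45155973 0.72008432 0.80363449] [[-1.0, 0.02, 0.01], [0.01, 0.74, -0.68], [-0.02, -0.68, -0.74]] 49.161464944417055
wrist [0.0995707  0.52085279 0.37395814] [[0.32, 0.91, 0.27], [0.95, -0.31, -0.09], [-0.0, 0.29, -0.96]] 66.22246707801781
```

View pics/top0.png

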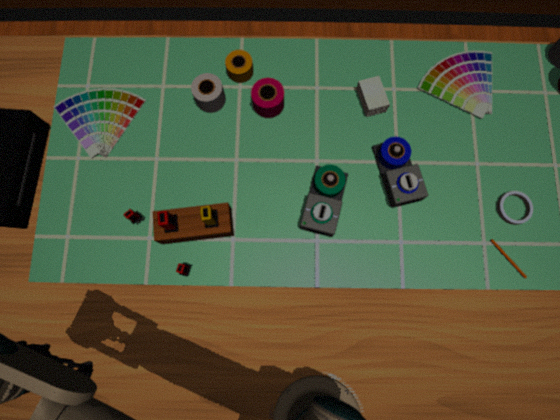

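View pics/sw0.png

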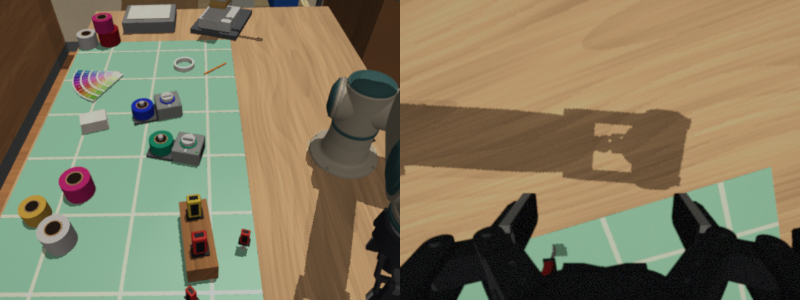

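```bash
python3 - <<'E'
from h import *
z=np.load("top0.npz");a,d=z["a"],z["d"];P=pose("top")
hsv=cv2.cvtColor(a,cv2.COLOR_RGB2HSV)
red=((hsv[...,0]<8)|(hsv[...,0]>172))&(hsv[...,1]>140)&(hsv[...,2]>60)
red=red.astype(np.uint8); red[:, :140]=0; red[:200]=0;red[250:]=0;red[:,195:]=0
v,u=np.nonzero(red); pts=dep(P,np.c_[u,v],d)
print(len(u),pts[:,2].min(),pts[:,2].max()); t=pts[pts[:,2]>.137];print("redtop",len(t),t.mean(0),t.min(0),t.max(0))
for nm,(u0,u1,v0,v1),lo,hi in(("blue",(385,435,160,215),.064,.09),("green",(300,345,192,240),.064,.09),("block",(140,245,195,250),.06,.078)):
    vv,uu=np.mgrid[v0:v1,u0:u1];p=np.c_[uu.ravel(),vv.ravel()];w=dep(P,p,d);k=(w[:,2]>lo)&(w[:,2]<hi);w=w[k]
    print(nm,k.sum(),np.median(w,0),w.min(0),w.max(0)); print(cv2.minAreaRect(w[:,:2].astype(np.float32)*1000))
b=cv2.resize(a[190:255,130:250],None,fx=5,fy=5,interpolation=cv2.INTER_CUBIC)
c=cv2.resize(a[130:245,295:440],None,fx=4,fy=4,interpolation=cv2.INTER_CUBIC)
o=np.zeros((600,600,3),np.uint8);o=np.zeros((325+460,600,3),np.uint8);o[:325]=b;o[325:,:580]=c
save("z.png",cv2.convertScaleAbs(cv2.resize(o,(458,600)),alpha=1.5))
E
```

```text
106 0.06293326520469367 1.0697144725033636
redtop 101 [0.46460815 0.36078679 0.15471676] [0.28361756 0.0756196  0.13718097] [0.48315468 0.37837735 1.06971447]
blue 223 [ 0.58456938 -0.22851842  0.0711151 ] [ 0.56370498 -0.24957175  0.06401028] [ 0.60648745 -0.2050578   0.07628489]
((585.0286254882812, -227.96316528320312), (42.15135192871094, 44.035213470458984), 14.489093780517578)
green 205 [ 0.50387856 -0.00673851  0.07134095] [ 0.48239305 -0.02842009  0.06400221] [0.52442407 0.01404051 0.07725106]
((503.94158935546875, -6.967290878295898), (42.31093215942383, 41.616416931152344), 72.36541748046875)
block 1791 [0.46810124 0.31379026 0.07018874] [0.42528854 0.21833004 0.0600523 ] [0.52402878 0.41228552 0.0779709 ]
((475.09942626953125, 316.19854736328125), (76.29753112792969, 188.92874145507812), 7.681122303009033)
```

View pics/z.png

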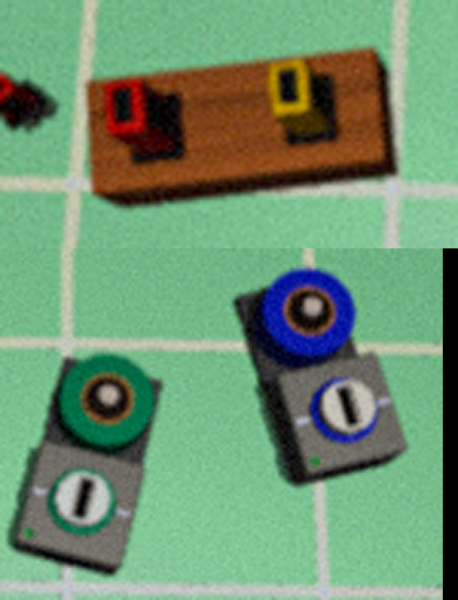

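```bash
cat >> h.py <<'E'
def go(p,yaw,s=None):
    """shift & turn to bring TCP to p (m) with tool z at yaw deg (mod 180)"""
    s=s or r.sense();T=Ro.from_rotvec(s["ee_rot"]).as_matrix()
    cur=np.degrees(np.arctan2(T[1,2],T[0,2])); dy=(yaw-cur+90)%180-90
    print("t",round(s["time"],2),"pos",(s["tool_pos"]*1000).round(1),"tilt",T[:2,1].round(4),"yaw",cur.round(2),"q",s["q"].round(2),"op",round(s["opening"],3),"F",s["force"].round(1))
    print(" -> shift",(T.T@(np.array(p)-s["tool_pos"])*1000).round(1),"turn",round(-np.radians(dy),4),"or",round(-np.radians(dy)+ (np.pi if dy>0 else -np.pi),4))
E
python3 -c "
from h import *
go([.468,.3655,.25],97.7)
print(Ro.from_rotvec(r.sense()['ee_rot']).as_matrix().round(3))"
```

```text
t 0.15 pos [168.4 497.  230.6] tilt [-0.0005 -0.0011] yaw 71.28 q [ 1.17  0.05  1.4   0.    1.69 -0.07] op 1.0 F [ 0.4 -0.2  0. ]
 -> shift [326.  -19.4 -28.4] turn -0.4611 or 2.6804
[[ 0.947 -0.001  0.321]
 [-0.321 -0.001  0.947]
 [-0.    -1.    -0.001]]
```

Request:
{"name": "servo_tool", "arguments": {"commands": [326,-19,-28,-0.461,326,-19,-28,-0.461,326,-19,-28,-0.461,326,-19,-28,-0.461,326,-19,-28,-0.461,326,-19,-28,-0.461,326,-19,-28,-0.461,326,-19,-28,-0.461], "jaw": 1}}

```text
time: 1.15
tool_pos: [0.4675, 0.3665, 0.25]
ee_rot: [-1.568, -0.105, 0.106]
force: [-0.0, 0.1, -0.1]
opening: 1.003
```

```bash
python3 - <<'E'
from h import *
go([.468,.3655,.092],97.7)
s=r.sense();a,d=r.grab_frame("wrist");P=pose("wrist",s);np.savez("w1.npz",a=a,d=d)
hsv=cv2.cvtColor(a,cv2.COLOR_RGB2HSV)
red=((hsv[...,0]<8)|(hsv[...,0]>172))&(hsv[...,1]>140)&(hsv[...,2]>50)&(d>.05)
v,u=np.nonzero(red);w=dep(P,np.c_[u,v],d)
k=np.abs(w[:,2]-.146)<.004;t=w[k]
print(k.sum(),cv2.minAreaRect(t[:,:2].astype(np.float32)*1000),np.median(t,0))
u2=np.c_[u,v][k].astype(np.int32);box=cv2.boxPoints(cv2.minAreaRect(u2));q=plane(P,box,.146)*1000;print(q.round(1).tolist(),q.mean(0))
save("w1.png",a)
E
```

```text
t 1.15 pos [467.5 366.5 250. ] tilt [-0.0008 -0.0001] yaw 97.72 q [ 0.6   0.25  1.15  0.    1.75 -1.1 ] op 1.003 F [-0.   0.1 -0.1]
 -> shift [  0.5 158.   -1. ] turn 0.0004 or -3.1412
801 ((466.9009704589844, 365.35260009765625), (32.088836669921875, 23.58879280090332), 8.331687927246094) [0.4641281  0.3652358  0.14622018]
[[451.7, 351.9, 146.0], [448.7, 374.5, 146.0], [480.8, 379.2, 146.0], [483.9, 355.8, 146.0]] [466.28076767 365.32698186 146.        ]
```

View pics/w1.png

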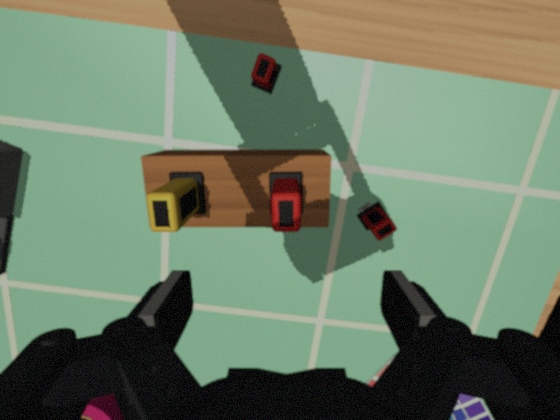

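Request:
{"name": "servo_tool", "arguments": {"commands": [0,50,-1,0,0,100,-1,0,0,140,-1,0,0,158,-1,0,0,158,-1,0,0,158,-1,0]}}

```text
time: 1.95
tool_pos: [0.4692, 0.366, 0.0947]
ee_rot: [-1.566, -0.108, 0.103]
force: [0.8, -0.9, -0.1]
opening: 0.999
```

Request:
{"name": "servo_tool", "arguments": {"commands": [0,0,0,0,0,0,0,0,0,0,0,0,0,0,0,0,0,0,0,0,0,0,0,0,0,0,0,0,0,0,0,0], "jaw": 0}}

```text
time: 2.95
tool_pos: [0.4686, 0.3652, 0.0927]
ee_rot: [-1.568, -0.106, 0.105]
force: [0.3, 1.1, 3.7]
opening: 0.271
```

Request:
{"name": "servo_tool", "arguments": {"commands": [0,-10,0,0,0,-30,0,0,0,-60,0,0,0,-100,0,0,0,-140,0,0,0,-175,0,0,0,-175,0,0,0,-175,0,0]}}

```text
time: 3.95
tool_pos: [0.4681, 0.3648, 0.2656]
ee_rot: [-1.569, -0.104, 0.107]
force: [-0.7, 0.3, -1.1]
opening: 0.279
```

```bash
python3 - <<'E'
from h import *
go([.635,-.216,.27],103.5)
E
```

```text
t 3.95 pos [468.1 364.8 265.6] tilt [-0.0021 -0.0014] yaw 97.69 q [ 0.6   0.24  1.12  0.    1.78 -1.11] op 0.279 F [-0.7  0.3 -1.1]
 -> shift [  87.7   -3.9 -597.9] turn -0.1015 or 3.0401
```

Request:
{"name": "servo_tool", "arguments": {"commands": [10,-4,-40,-0.02,20,-4,-95,-0.02,30,-4,-150,-0.02,40,-4,-210,-0.05,45,-4,-270,-0.05,50,-4,-330,-0.08,60,-4,-390,-0.1,65,-4,-450,-0.1]}}

```text
time: 4.95
tool_pos: [0.5927, -0.074, 0.2687]
ee_rot: [-1.562, -0.181, 0.187]
force: [1.0, 1.0, -2.1]
opening: 0.272
```

Request:
{"name": "servo_tool", "arguments": {"commands": [5,0,-40,0,10,0,-80,0,15,0,-115,0,20,0,-135,0,23,0,-147,0,23,0,-147,0,23,0,-147,0,23,0,-147,0]}}

```text
time: 5.95
tool_pos: [0.6494, -0.2092, 0.2712]
ee_rot: [-1.563, -0.184, 0.185]
force: [-0.0, -0.5, -0.8]
opening: 0.275
```

```bash
python3 - <<'E'
from h import *
go([.585,-.228,.2],103.5)
s=r.sense();a,d=r.grab_frame("wrist");np.savez("w2.npz",a=a,d=d,s=s["ee_rot"],p=s["tool_pos"])
save("w2.png",cv2.convertScaleAbs(a,alpha=1.5))
E
```

```text
t 5.95 pos [ 649.4 -209.2  271.2] tilt [-0.0003  0.0003] yaw 103.46 q [-0.37  0.52  0.76  0.    1.86 -2.17] op 0.275 F [-0.  -0.5 -0.8]
 -> shift [-66.9  71.2  -3.4] turn -0.0008 or 3.1408
```

View pics/w2.png

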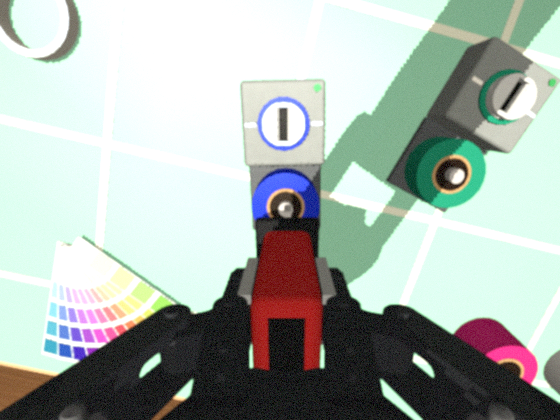

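```bash
python3 - <<'E'
from h import *
z=np.load("w2.npz");a,d=z["a"],z["d"];s=dict(ee_rot=z["s"],tool_pos=z["p"]);P=pose("wrist",s)
hsv=cv2.cvtColor(a,cv2.COLOR_RGB2HSV);g=hsv[...,2]
def comp(m,c):
    n,l,st,ce=cv2.connectedComponentsWithStats(m.astype(np.uint8));k=l[c[1],c[0]];assert k
    return (l==k)
cnt=lambda m:max(cv2.findContours(m.astype(np.uint8),0,1)[0],key=len).reshape(-1,2)
ring=comp((hsv[...,0]>108)&(hsv[...,0]<130)&(hsv[...,1]>140),(258,123)) 
c=cnt(ring);w=plane(P,c,.068)*1000;print("ring",cv2.minEnclosingCircle(w[:,:2].astype(np.float32)), "depth z",np.median(dep(P,c,d)[:,2]))
slot=comp(g<50,(283,123));c=cnt(slot);w=plane(P,c,.070)*1000
print("slot",slot.sum(),cv2.minAreaRect(w[:,:2].astype(np.float32)),w.mean(0))
yy,xx=np.nonzero(slot);w=plane(P,np.c_[xx,yy],.07)[:,:2];e,v=np.linalg.eigh(np.cov(w.T));print("slotyaw",np.degrees(np.arctan2(v[1,1],v[0,1])),w.mean(0))
# disc
disc=comp((g>110)&(hsv[...,1]<70),(272,123));c=cnt(disc);w=plane(P,c,.072)*1000;print("disc",disc.sum(),cv2.minEnclosingCircle(w[:,:2].astype(np.float32)))
for x0,x1 in((244,257),(309,324)):
    m=np.zeros(g.shape,bool);sub=g[112:136,x0:x1];t=np.median(sub)+.5*(sub.max()-np.median(sub));m[112:136,x0:x1]=sub>t
    v,u=np.nonzero(m);w=plane(P,[[u.mean(),v.mean()]],.06)*1000;print("mark",m.sum(),u.mean(),v.mean(),u.std(),v.std(),w)
# drivers handle top
red=((hsv[...,0]<8)|(hsv[...,0]>172))&(hsv[...,1]>140)&(g>50)
v,u=np.nonzero(red);w=dep(P,np.c_[u,v],d);T=Ro.from_rotvec(s["ee_rot"]).as_matrix();L=(w-s["tool_pos"])@T*1000
print("redtool",np.percentile(L,[1,50,99],0).round(1));k=L[:,1]<np.percentile(L[:,1],2)+4
print("topface",cv2.minAreaRect(L[k][:,[0,2]].astype(np.float32)))
E
```

```text
Traceback (most recent call last):
AssertionError
```

```bash
cat > meas.py <<'E'
from h import *
def comp(m,c):
    n,l,st,ce=cv2.connectedComponentsWithStats(m.astype(np.uint8))
    i=min((i for i in range(1,n) if st[i,4]>25),key=lambda i:np.hypot(*(ce[i]-c)));return l==i
cnt=lambda m:max(cv2.findContours(m.astype(np.uint8),0,1)[0],key=len).reshape(-1,2)
def run(f,c,marks=None):
    z=np.load(f);a,d=z["a"],z["d"];s=dict(ee_rot=z["s"],tool_pos=z["p"]);P=pose("wrist",s)
    hsv=cv2.cvtColor(a,cv2.COLOR_RGB2HSV);g=hsv[...,2]
    ring=comp((hsv[...,0]>108)&(hsv[...,0]<130)&(hsv[...,1]>110),c)
    k=cnt(ring);w=plane(P,k,.066)*1000;print("ring",ring.sum(),cv2.minEnclosingCircle(w[:,:2].astype(np.float32)),"z",np.median(dep(P,k,d)[:,2]))
    slot=comp(g<60,c);k=cnt(slot);w=plane(P,k,.071)*1000;print("slot",slot.sum(),cv2.minAreaRect(w[:,:2].astype(np.float32)))
    yy,xx=np.nonzero(slot);w=plane(P,np.c_[xx,yy],.071)[:,:2];e,v=np.linalg.eigh(np.cov(w.T));print("slotyaw",np.degrees(np.arctan(v[1,1]/v[0,1])),w.mean(0)*1000)
    for x0,x1,y0,y1 in marks or []:
        sub=g[y0:y1,x0:x1].astype(float);m=np.median(sub);t=m+.5*(sub.max()-m);v,u=np.nonzero(sub>t);u=u+x0;v=v+y0
        print("mark",len(u),u.mean(),v.mean(),plane(P,[[u.mean(),v.mean()]],.06)*1000)
    red=((hsv[...,0]<8)|(hsv[...,0]>172))&(hsv[...,1]>140)&(g>50)
    v,u=np.nonzero(red);w=dep(P,np.c_[u,v],d);T=Ro.from_rotvec(s["ee_rot"]).as_matrix();L=(w-s["tool_pos"])@T*1000;L=L[d[v,u]>.02];L=L[L[:,1]<40]
    print("redtool",np.percentile(L,[1,50,99],0).round(1).tolist());k=L[:,1]<np.percentile(L[:,1],2)+4
    print("topface",cv2.minAreaRect(L[k][:,[0,2]].astype(np.float32)))
E
python3 - <<'E'
from meas import *
run("w2.npz",(283,123),[(245,257,114,134),(311,323,114,134)])
E
```

```text
ring 478 ((585.54833984375, -228.21116638183594), 26.763290405273438) z 0.059493960570700444
slot 108 ((587.2129516601562, -228.4967803955078), (26.874248504638672, 5.124384880065918), 13.350823402404785)
slotyaw 12.71130900409078 [ 588.80513633 -227.64494438]
mark 43 249.88372093023256 124.53488372093024 [[ 594.39549165 -262.54294613   60.        ]]
mark 35 316.42857142857144 123.17142857142858 [[ 576.6541923  -194.16684442   60.        ]]
redtool [[-18.0, -55.1, -11.9], [-16.6, -48.8, -0.3], [8.0, 9.6, 11.2]]
topface ((-4.368239402770996, 4.186367034912109), (27.78219985961914, 108.21563720703125), 1.1361945867538452)
```

Request:
{"name": "servo_tool", "arguments": {"commands": [-15,0,-1,0,-40,20,-2,0,-60,50,-3,0,-65.4,80,-3.6,0,-65.4,100,-3.6,0,-65.4,100,-3.6,0,-65.4,100,-3.6,0,-65.4,100,-3.6,0]}}

```text
time: 7.0
tool_pos: [0.5873, -0.2286, 0.1729]
ee_rot: [-1.564, -0.186, 0.182]
force: [-0.0, -0.1, -2.0]
opening: 0.274
```

```bash
python3 - <<'E'
from h import *
go([.5865,-.2281,.149],103.3)
a,d=r.grab_frame("side");b,_=r.grab_frame("wrist")
P=pose("side");R=P[1].T;u=cv2.projectPoints(np.array([[.5855,-.2283,.072]]),cv2.Rodrigues(R)[0],-R@P[2],K(P[0]),np.array(P[0]["dist"],float))[0].ravel();x,y=u.astype(int);print(u)
c=a[max(y-60,0):y+40,x-60:x+60]
save("s3.png",cv2.convertScaleAbs(cv2.resize(np.ascontiguousarray(c),None,fx=5,fy=5,interpolation=cv2.INTER_CUBIC),alpha=1.5))
E
```

```text
t 7.0 pos [ 587.3 -228.6  172.9] tilt [ 0.0023 -0.001 ] yaw 103.44 q [-0.43  0.37  1.15  0.    1.62 -2.24] op 0.274 F [-0.  -0.1 -2. ]
 -> shift [-0.8 23.9  0.7] turn 0.0024 or -3.1392
[233.54618096 133.87513196]
```

View pics/s3.png

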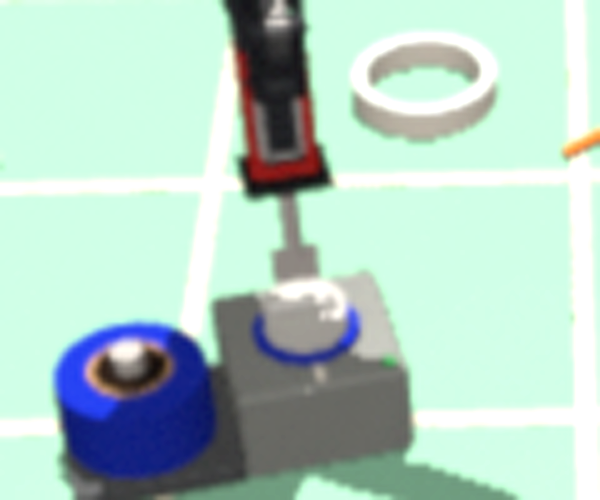

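Request:
{"name": "servo_tool", "arguments": {"commands": [-0.7,5,0.6,0,-0.7,10,0.6,0,-0.7,14,0.6,0,-0.7,18,0.6,0,-0.7,21,0.6,0,-0.7,24,0.6,0,-0.7,24,0.6,0,-0.7,24,0.6,0]}}

```text
time: 8.1
tool_pos: [0.586, -0.2281, 0.1474]
ee_rot: [-1.563, -0.184, 0.184]
force: [-0.2, -0.2, -1.2]
opening: 0.275
```

Request:
{"name": "servo_tool", "arguments": {"commands": [0,0,0,0.15,0,0,0,0.3,0,0,0,0.45,0,0,0,0.6,0,0,0,0.75,0,0,0,0.9,0,0,0,1.05,0,0,0,1.2]}}

```text
time: 9.1
tool_pos: [0.5853, -0.2289, 0.1475]
ee_rot: [-1.437, 0.758, -0.757]
force: [-2.9, -3.6, -0.5]
opening: 0.274
```

```bash
python3 - <<'E'
from h import *
go([.5865,-.2281,.148],4.5);print(r.sense()["ft_torque"])
E
```

```text
t 9.1 pos [ 585.3 -228.9  147.5] tilt [-0.0013 -0.0014] yaw 34.34 q [-0.43  0.38  1.19 -0.    1.57 -1.03] op 0.274 F [-2.9 -3.6 -0.5]
 -> shift [-0.  -0.5  1.4] turn 0.5208 or -2.6208
[-0.64136402  0.71215122  0.10370036]
```

Request:
{"name": "servo_tool", "arguments": {"commands": [0,0,0,0.13,0,0,0,0.26,0,0,0,0.39,0,0,0,0.48,0,0,0,0.53,0,0,0,0.53,0,0,0,0.53]}}

```text
time: 9.98
tool_pos: [0.5851, -0.2288, 0.1475]
ee_rot: [-1.246, 1.155, -1.153]
force: [-5.2, -1.4, 0.7]
opening: 0.271
```

```bash
python3 - <<'E'
from h import *
go([.5865,-.2281,.148],4.5);s=r.sense();print(s["ft_torque"])
E
```

```text
t 9.97 pos [ 585.1 -228.8  147.5] tilt [-0.002  -0.0011] yaw 4.31 q [-0.43  0.38  1.19 -0.    1.57 -0.51] op 0.271 F [-5.2 -1.4  0.7]
 -> shift [-0.6 -0.6  1.5] turn -0.0033 or 3.1383
[-0.61309665  1.21973271  0.0735672 ]
```

Request:
{"name": "servo_tool", "arguments": {"commands": [0,0,0,-0.08,0,0,0,-0.15,0,-10,0,-0.15,0,-25,0,-0.15,0,-50,0,-0.15,10,-90,0,-0.15,40,-120,0,-0.15,65,-124,0,-0.15]}}

```text
time: 10.98
tool_pos: [0.5916, -0.2939, 0.2767]
ee_rot: [-1.306, 1.035, -1.048]
force: [0.0, 0.2, -1.6]
opening: 0.271
```

Request:
{"name": "servo_tool", "arguments": {"commands": [0,0,0,0,0,0,0,0,0,0,0,0]}}

```text
time: 11.35
tool_pos: [0.5909, -0.2919, 0.2712]
ee_rot: [-1.307, 1.042, -1.041]
force: [-0.3, 0.1, -1.0]
opening: 0.274
```

```bash
python3 - <<'E'
from h import *
go([.5855,-.2283,.148],14.5)
s=r.sense();a,d=r.grab_frame("wrist");np.savez("w4.npz",a=a,d=d,s=s["ee_rot"],p=s["tool_pos"])
save("w4.png",cv2.convertScaleAbs(a,alpha=1.3))
E
```

```text
t 11.35 pos [ 590.9 -291.9  271.2] tilt [-0.0002  0.0005] yaw 12.95 q [-0.51  0.44  0.86  0.    1.83 -0.74] op 0.274 F [-0.3  0.1 -1. ]
 -> shift [-63.1 123.3   9. ] turn -0.0271 or 3.1145
```

View pics/w4.png

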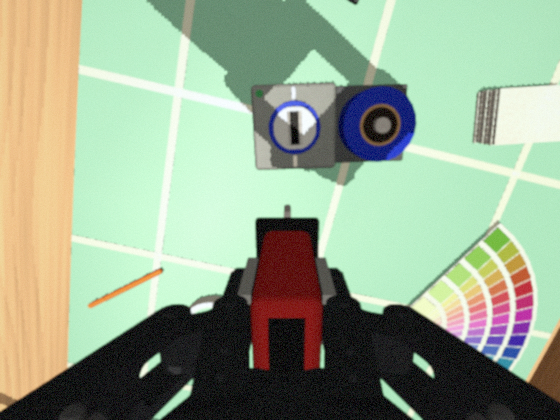

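```bash
python3 - <<'E'
from meas import *
run("w4.npz",(294,127),[(285,304,86,98),(285,304,157,166)])
a=np.load("w4.npz")["a"]
save("w4z.png",cv2.convertScaleAbs(cv2.resize(np.ascontiguousarray(a[80:175,245:345]),None,fx=6,fy=6,interpolation=cv2.INTER_CUBIC),alpha=1.5))
E
```

```text
ring 538 ((585.3180541992188, -228.07675170898438), 26.941654205322266) z 0.05959332135619724
slot 211 ((585.901123046875, -228.51638793945312), (7.316983222961426, 30.019729614257812), 13.141096115112305)
slotyaw -73.80921480239347 [ 585.58109013 -229.61091201]
mark 40 293.25 92.175 [[ 576.63109615 -193.95547243   60.        ]]
mark 35 294.54285714285714 160.88571428571427 [[ 594.23452139 -262.53156161   60.        ]]
redtool [[-18.6, -55.1, -10.7], [-17.2, -49.0, 0.6], [7.6, 9.1, 12.1]]
topface ((-4.626034736633301, 0.5921630859375), (28.08707618713379, 23.697555541992188), 0.06070732697844505)
```

View pics/w4z.png

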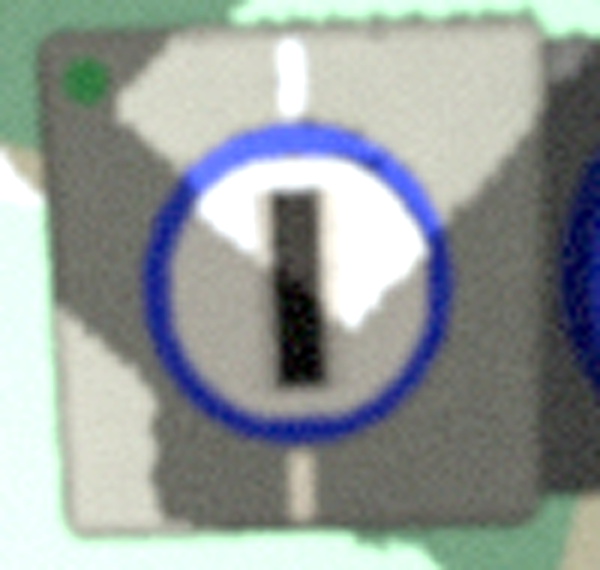

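```bash
python3 - <<'E'
from h import *
go([.530,.04,.271],55.)
E
```

```text
t 11.4 pos [ 590.9 -292.   271.2] tilt [-0.0002  0.0004] yaw 12.94 q [-0.52  0.44  0.86  0.    1.83 -0.74] op 0.272 F [-0.8 -0.1 -2.2]
 -> shift [-337.2    0.4   15. ] turn -0.734 or 2.4075
```

Request:
{"name": "servo_tool", "arguments": {"commands": [-20,0,1,-0.05,-65,0,3,-0.15,-115,0,5,-0.27,-165,0,7,-0.39,-215,0,9,-0.5,-265,0,11,-0.61,-310,0,14,-0.7,-337,0,15,-0.734]}}

```text
time: 12.4
tool_pos: [0.5294, 0.0415, 0.2716]
ee_rot: [-1.517, 0.476, -0.476]
force: [-0.0, 0.1, -1.3]
opening: 0.271
```

Request:
{"name": "servo_tool", "arguments": {"commands": [0,0,0,0]}}

```text
time: 12.52
tool_pos: [0.5297, 0.0409, 0.2716]
ee_rot: [-1.517, 0.476, -0.477]
force: [-1.1, 0.3, -1.5]
opening: 0.275
```

```bash
python3 - <<'E'
from h import *
go([.4685,.365,.230],97.8)
E
```

```text
t 12.53 pos [529.7  40.9 271.6] tilt [0.0005 0.0003] yaw 55.14 q [ 0.01  0.06  1.31  0.    1.77 -0.95] op 0.275 F [-1.1  0.3 -1.5]
 -> shift [-235.5   41.7  231. ] turn -0.7445 or 2.3971
```

Request:
{"name": "servo_tool", "arguments": {"commands": [-20,0,20,-0.05,-55,0,54,-0.17,-92,0,90,-0.29,-130,0,127,-0.41,-167,0,164,-0.53,-202,0,198,-0.65,-227,0,223,-0.73,-235.5,0,231,-0.745]}}

```text
time: 13.52
tool_pos: [0.4699, 0.3643, 0.2708]
ee_rot: [-1.569, -0.105, 0.106]
force: [1.1, -0.2, -1.3]
opening: 0.274
```

Request:
{"name": "servo_tool", "arguments": {"commands": [0,0,0,0,0,0,0,0]}}

```text
time: 13.78
tool_pos: [0.4707, 0.362, 0.2714]
ee_rot: [-1.569, -0.103, 0.103]
force: [0.0, -0.1, -0.4]
opening: 0.272
```

```bash
python3 - <<'E'
from h import *
go([.4686,.3650,.093],97.8)
b,d=r.grab_frame("wrist");a,_=r.grab_frame("side")
P=pose("side");R=P[1].T;u=cv2.projectPoints(np.array([[.467,.3654,.15]]),cv2.Rodrigues(R)[0],-R@P[2],K(P[0]),np.array(P[0]["dist"],float))[0].ravel();x,y=u.astype(int);print(u)
c=cv2.resize(np.ascontiguousarray(a[max(y-90,0):y+90,max(x-90,0):x+90]),(400,400))
save("s5.png",cv2.convertScaleAbs(np.hstack([c,cv2.resize(b,(400,400))]),alpha=1.5))
E
```

```text
t 13.78 pos [470.7 362.  271.4] tilt [ 0.0003 -0.0003] yaw 97.49 q [ 0.59  0.24  1.11 -0.    1.79 -1.11] op 0.272 F [ 0.  -0.1 -0.4]
 -> shift [ -1.8 178.4   3.3] turn -0.0053 or 3.1363
[279.30371255 327.10811434]
```

View pics/s5.png

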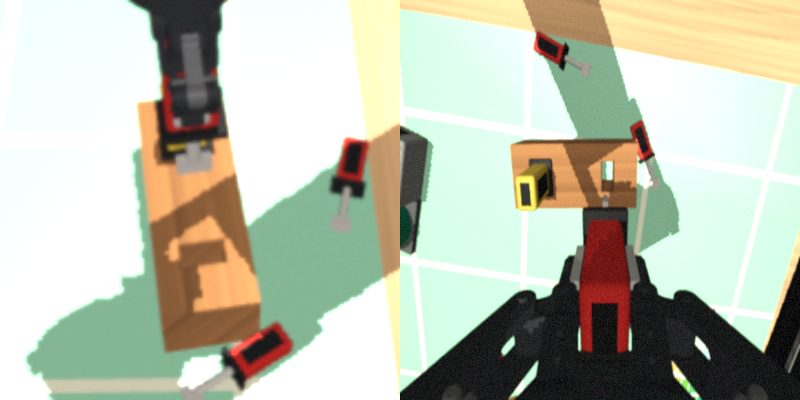

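Request:
{"name": "servo_tool", "arguments": {"commands": [-1.8,20,3.3,-0.005,-1.8,50,3.3,-0.005,-1.8,80,3.3,-0.005,-1.8,95,3.3,-0.005,-1.8,95,3.3,-0.005,-1.8,95,3.3,-0.005]}}

```text
time: 14.62
tool_pos: [0.4685, 0.3665, 0.178]
ee_rot: [-1.567, -0.11, 0.106]
force: [-0.1, -0.7, -1.1]
opening: 0.271
```

```bash
python3 - <<'E'
from h import *
go([.4686,.3650,.093],97.8)
E
```

```text
t 14.62 pos [468.5 366.5 178. ] tilt [0.0022 0.0015] yaw 97.9 q [ 0.6   0.27  1.27  0.    1.6  -1.11] op 0.271 F [-0.1 -0.7 -1.1]
 -> shift [-0.3 85.  -1.6] turn 0.0017 or -3.1399
```

Request:
{"name": "servo_tool", "arguments": {"commands": [0,12,-1,0,0,25,-1,0,0,40,-1,0,0,55,-1,0,0,68,-1,0,0,76,-1,0,0,80,-1,0,0,80,-1,0]}}

```text
time: 15.62
tool_pos: [0.4681, 0.3654, 0.0964]
ee_rot: [-1.568, -0.109, 0.108]
force: [-1.1, -0.1, -1.6]
opening: 0.271
```

Request:
{"name": "servo_tool", "arguments": {"commands": [0,1,0,0,0,2,0,0,0,2,0,0]}}

```text
time: 16.0
tool_pos: [0.468, 0.3654, 0.0944]
ee_rot: [-1.568, -0.109, 0.108]
force: [-0.3, 0.5, -1.0]
opening: 0.276
```

Request:
{"name": "servo_tool", "arguments": {"commands": [0,1,0,0,0,2,0,0,0,2,0,0,0,2,0,0]}}

```text
time: 16.5
tool_pos: [0.4681, 0.3654, 0.0927]
ee_rot: [-1.568, -0.109, 0.108]
force: [-1.9, -1.2, 1.7]
opening: 0.276
```

Contact at 92.7 mm, the same height as at pick-up: the driver is home. Release.

Request:
{"name": "servo_tool", "arguments": {"commands": [0,0,0,0,0,0,0,0,0,0,0,0,0,0,0,0,0,0,0,0,0,0,0,0,0,0,0,0,0,0,0,0], "jaw": 1}}

```text
time: 17.5
tool_pos: [0.468, 0.3653, 0.0923]
ee_rot: [-1.568, -0.109, 0.109]
force: [-0.5, 0.6, -0.5]
opening: 1.001
```

Request:
{"name": "servo_tool", "arguments": {"commands": [0,-10,0,0,0,-30,0,0,0,-60,0,0,0,-100,0,0,0,-140,0,0,0,-157,0,0,0,-157,0,0,0,-157,0,0]}}

```text
time: 18.5
tool_pos: [0.4676, 0.3651, 0.2471]
ee_rot: [-1.57, -0.106, 0.111]
force: [0.1, 0.5, 0.0]
opening: 1.001
```

```bash
python3 - <<'E'
from h import *
go([.4686,.3650,.093],97.8)
s=r.sense();b,d=r.grab_frame("wrist");P=pose("wrist",s)
hsv=cv2.cvtColor(b,cv2.COLOR_RGB2HSV)
red=((hsv[...,0]<8)|(hsv[...,0]>172))&(hsv[...,1]>140)&(hsv[...,2]>50)&(d>.05)
v,u=np.nonzero(red);w=dep(P,np.c_[u,v],d);t=w[np.abs(w[:,2]-.146)<.006];print(len(t),np.median(t,0),cv2.minAreaRect(t[:,:2].astype(np.float32)*1000))
a,_=r.grab_frame("side");c,_=r.grab_frame("top")
A=cv2.resize(np.ascontiguousarray(a[237:420,189:372]),(400,400));C=cv2.resize(np.ascontiguousarray(c[130:250,290:440]),(400,320))
o=np.zeros((400,800,3),np.uint8);o[:,:400]=A;o[:320,400:]=C
save("f.png",cv2.convertScaleAbs(o,alpha=1.3))
E
```

```text
t 18.5 pos [467.6 365.1 247.1] tilt [-0.0027 -0.0018] yaw 97.92 q [ 0.6   0.25  1.16  0.    1.74 -1.11] op 1.001 F [0.1 0.5 0. ]
 -> shift [  1.4 154.1   0. ] turn 0.0021 or -3.1395
835 [0.46348133 0.3651621  0.14623005] ((466.6900634765625, 365.5252685546875), (33.06534957885742, 23.42923355102539), 7.122695446014404)
```

View pics/f.png

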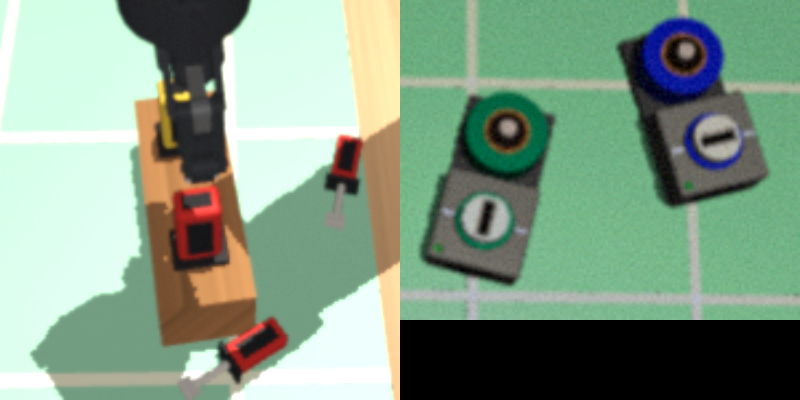

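Red driver is home (top at 146 mm, upright), the blue slot lies between the marks, and green is untouched.

```bash
python3 -c "
from station import r
print(r.hand_in())"
```

```text
the job is handed in; nothing more can be done
None
```

The job is done and handed in at about 18.7 s of the 59 s allowed. I took the red flat driver from the block and turned the blue selector a quarter turn clockwise. Then I set the driver back in the same hole, let go and moved clear.

**Driver:**
- Its top is at 146 mm, as before pick-up, and it made contact at the pick-up height of 92.7 mm.
- It stands within about 0.3 mm and about 1° of where it started.

**Blue slot:**
- Measured in an enlarged picture, it is within about 1° of the line through the white marks.
- The automatic slot-angle fits disagreed. One was 1.3° to one side of the marks; the other was 1.8° to the other side, probably biased by a shadow across the disc.

**Green selector:** never approached, and it looks unchanged in the last top view.

**Forces:** the readings after each move stayed under about 6 N.

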